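# Load the collars on a seal gauge and hold its sprung arm at the index

## Task

On the seal gauge, thread the wide pewter collar and then the narrow one down the upright post until both are fully home, the narrow resting on the wide. Then push the lock button on the brass housing right down, pull the sprung gauge arm out by its upright knob until its pointer lines up with the blade of the index clip on the scale, and finish while still holding it there, steady. Do not shift the index clip, and leave the other things on the table where they stand.

Things in the scene. Friction and masses are not known exactly. Their poses are not given: they have to be found in the camera images.
- gauge: The fixed seal gauge on a dark wooden base 130 x 410 x 12 mm. Origin at table height on the line of post, housing and arm; x across, y along (the way the arm extends), z up. In mm: base x -53 to 77, y -175 to 235; post y -130; brass lock housing x +-21, y -53 to -7, top at z 50; sleeve x +-17, y -50 to 75, top z 44; scale rule, lines every 10 mm, x 26 to 58, y 75 to 225, top z 24.
- post_foot (a point): Foot of the steel locating post, on its axis, on top of the base plate (12 mm above the table). The post is 16 mm in diameter, 50 mm high, its top 6 mm tapered to 8 mm. A collar fully home has its underside on the plate, or on the collar below it.
- wide_collar: Pewter ring, outside diameter 60 mm, hole 20 mm, 18 mm high, about 0.33 kg, lying flat, loose. Origin at the centre of its underside, z up.
- narrow_collar: Pewter ring, outside diameter 42 mm, hole 20 mm, 18 mm high, about 0.14 kg, lying flat, loose. Origin at the centre of its underside, z up.
- button_top (a point): Centre of the top of the round steel lock button (22 mm in diameter) on the lock housing, 62 mm above the table before it is pressed, 12 mm above the housing.
- lock_button (a joint): Travel of the lock button in m: 0 up, 0.008 right down. About 4 N moves it; it stays where it is left. Above 0.006 the arm is free; with the button up the arm is blocked.
- gauge_arm: The telescoping arm with its upright brass knob: a plain cylinder 23 mm in diameter, 45 to 95 mm above the table (28 mm flange below it), on a 28 x 30 mm end block. Origin on the knob's axis 78 mm above the table, a good grasp height. It slides along the gauge's +y, 115 mm at most; a spring pulls it back in (1.5 N shut, 2.8 N fully out), so if let go it runs back.
- pointer (a point): Tip of the thin pointer (1.6 mm blade) that reaches from the arm's end block over the scale on the gauge's +x side, 28 mm above the table; it has the same y in the gauge's frame as the knob's axis.
- index_mark (a point): Tip of the thin blade (1.6 mm, pointing to the gauge's -x) of the brass index clip, 12 x 14 x 22 mm, on the outer (+x) edge of the scale, 28 mm above the table; its place along the scale differs each time. The arm is set when pointer and blade are tip to tip: same y in the gauge's frame. The clip stays put unless pushed hard (15 N).
- wax_tin: Bystander, not part of the job. Round red tin 71 mm in diameter, 34 mm high. Origin at the centre of its underside.
- matrix: Bystander, not part of the job. Bronze seal matrix with an upright handle, 44 mm in diameter, 58 mm high. Origin at the centre of its underside.
- spoon: Bystander, not part of the job. Horn spoon 150 mm long, lying flat along its own x.
- dome: Bystander, not part of the job. Glass dome 92 mm in diameter, 124 mm high with its knob. Origin at the centre of its underside.
- weight: Bystander, not part of the job. Pewter weight with a small knob, 40 mm in diameter, 48 mm high. Origin at the centre of its underside.
- seal_box: Bystander, not part of the job. Cardboard box 70 x 50 x 28 mm. Origin at the centre of its underside.
There are look-alikes about, which are no part of the job. What is shaped like the wide_collar but purple or red is not meant.

How it is judged:
By the outcome, as a careful person would: the job done as asked, in the order asked, and still so for the second after the job is handed in, while the arm keeps its last pose, push and grip.
It also fails if it takes over 72 s, if anything falls off the work surface, if the arm or the gripper's body presses on something with over 40 N, if the wrist force passes 120 N, or if a joint passes its speed limit or range.

## Robot

A 7-joint arm with a two-finger parallel gripper is mounted at the origin on the work surface. World frame = base frame: x ahead of the robot, y to its left, z up, the work surface at z = 0. Lengths are in mm, angles in rad, forces in N, time in s.
With the tool pointing down it reaches from about 425 to 975 mm from the base axis. Payload 16.7 kg.
Tool frame: the origin (TCP) lies at the very end of the fingers, on their centre line; the grasp point (between the pads) lies 19 mm behind it; z points along the fingers, y is the line along which they close (so a half turn about z gives the same grasp; the last joint's range is limited). The gripper opens to 85 mm and grips with 20 to 120 N. Pads are 22 mm wide; open, the fingers measure 114 mm over their backs; the gripper's body (76 mm by 85 mm) begins 54 mm behind the grasp point. The pads swing forward as they close: fully open they stand 13 mm farther back than shut.
Start: joints at [1.083, 0.426, 0.074, 1.606, -0.034, 1.111, -0.067], TCP at [224.308, -636.602, 231.302] pointing down, gripper open.
Joint ranges: [-2.85, 2.85], [-0.5, 2.14], [-1.23, 1.37], [0.21, 2.46], [-1.02, 4.16], [0.16, 2.05], [-2.73, 2.73]. Speed limits (rad/s): [1.89, 1.89, 2.39, 2.39, 3.01, 3.01, 3.01].

## Interface

Orientations are given as a unit quaternion [x, y, z, w].
In Python, from station import bot gives the robot as it stands. The module is installed in compiled form; this text tells all that it offers.
- The arm moves only by the shell command python3 -m pendant 'ROWS'. ROWS is JSON, a list of rows, each a list of 3 entries, a list of its own where there are three numbers: the shift along the tool's x, y, z in mm, then the turn about the tool's z in degrees, then the finger opening in mm, from 0 to 85.4. A call has 1 to 20 rows; each row shifts and turns the commanded pose from where the row before left it, along the tool's axes as they then stand; what a row does not reach is not made up. A row lasts 1/8 s, in which the tool goes at most 62.5 mm and 10.7 degrees, less where a joint would pass 70% of its speed; a pose out of reach is approached as far as the arm can. A call with a gripper value outside its range is refused whole. The fingers move at their own pace and stop on an object; the grip force is fixed at half the most. Time passes only in rows, so rows that do not move let the fingers close. It gives the time, the measured TCP pose, the force, the opening and the grip force at its end, in the units of the state.
- bot.sense(): the state, without advancing time (a new reading comes with each control period).
- bot.read_camera(name): name is "scene" or "top"; returns the picture (420x560x3 uint8, red, green, blue); there is no depth.
- bot.calibration(name): a dict with "intrinsics" (3x3 intrinsics, pixels), "cam_to_world" (4x4, takes a point from camera to world coordinates). Camera axes: x right, y down, z forward; pixel columns grow to the right and rows downward; lengths in mm; the calibration is good to about 2 mm. A picture is of the moment at which its call begins. calibration takes no time and is no camera call.
- bot.hand_in(): hands the job in; it is judged then, once.
Trained networks look in the newest picture that a camera, given by its name, has taken for a name from the list of things; names that differ only in an ending like _2 or _b are one class to them, and where a whole thing is asked for, a point or a joint stands for the part that bears it (a point fixed in the world has none). Each returns a list of dicts, best first, with "confidence" (0 to 1); they miss things now and then, are a little off and sometimes report something else, mostly with a low value. They report only what shows in the picture. A call takes as long as a camera call. They do not tell look-alikes from the thing itself.
- bot.recognise(camera, target): "xyz" ([x, y, z] in mm, in the coordinates of the camera as it stood for that picture, good to about 4 mm: the middle of the surface that is visible of it).
- bot.regions_of(camera, target): "pixels" (420x560 bool, what is visible of it).
The state is a dict: "time": time; "joint_positions": joint angles; "qvel": joint speeds; "effort": joint torques, N m; "position": TCP position; "orientation": TCP orientation; "force": force on the tool from outside, world axes, zero at the start; "ft_torque": the same for the moment, N m; "opening": opening from 0.0 (shut) to 1.0 (fully open); "grasp_force": force on a finger pad.
Only numpy, scipy, OpenCV 4.12 (cv2) and the standard library are available. Lean on these libraries where they do the work, as an engineer would, in place of code of your own. Each camera call takes 0.05 s, during which the arm holds its last target. There are 200 camera calls.

## Working session

There is one attempt and no reset: what is moved stays moved. The work goes in short steps, Python scripts to look and compute and a shell command to move; the robot and the scene stay as the last step left them, time stands still between calls to the robot, and variables do not carry over. Pictures are saved under pics/ and viewed, at most 10 in all, crops included, and the job is handed in when it is done.

```bash
mkdir -p pics; cat > h.py <<'E'
import numpy as np,cv2
from station import bot
def cal(c):
    k=bot.calibration(c); return np.array(k["intrinsics"]),np.array(k["cam_to_world"])
def ray(c,u,v,z):
    K,T=cal(c); d=T[:3,:3]@np.linalg.inv(K)@[u,v,1]; o=T[:3,3]; return o+d*(z-o[2])/d[2]
def proj(c,p):
    K,T=cal(c); q=K@(T[:3,:3].T@(np.array(p,float)-T[:3,3])); return q[:2]/q[2]
def rec(c,n):
    K,T=cal(c); out=[]
    for r in bot.recognise(c,n):
        p=T@np.r_[r["xyz"],1]; out.append((round(r["confidence"],2),p[:3].round(0).tolist(),proj(c,p[:3]).round(0).tolist()))
    return out
def save(c,f,box=None,s=1):
    im=bot.read_camera(c)
    if box: im=im[box[1]:box[3],box[0]:box[2]]
    im=cv2.resize(im,None,fx=s,fy=s,interpolation=cv2.INTER_CUBIC); cv2.imwrite("pics/"+f,im[:,:,::-1])
E
python3 - <<'E'
from h import *
a=bot.read_camera("top");b=bot.read_camera("scene")
cv2.imwrite("pics/top0.png",a[:,:,::-1]);cv2.imwrite("pics/scene0.png",b[:,:,::-1])
for c in("top","scene"):
    K,T=cal(c);print(c,K[0,0],T[:3].round(2).tolist())
    for n in "gauge wide_collar narrow_collar button_top gauge_arm pointer index_mark post_foot".split(): print(n,rec(c,n)[:4])
s=bot.sense();print(s["time"],s["position"],s["orientation"])
E
```

```text
top 516.6610138105008 [[0.01, -1.0, 0.08, 383.8], [-1.0, -0.01, -0.02, -70.87], [0.02, -0.08, -1.0, 1360.13]]
gauge [(0.89, [565.0, 111.0, 14.0], [195.0, 177.0])]
wide_collar [(0.91, [380.0, -324.0, 17.0], [361.0, 250.0]), (0.85, [275.0, -405.0, 20.0], [393.0, 291.0]), (0.83, [372.0, -428.0, 21.0], [401.0, 253.0]), (0.64, [382.0, -234.0, 15.0], [326.0, 248.0])]
narrow_collar [(0.73, [539.0, -314.0, 20.0], [357.0, 189.0])]
button_top [(0.58, [543.0, 52.0, 64.0], [216.0, 183.0])]
gauge_arm [(0.68, [570.0, 170.0, 47.0], [170.0, 173.0])]
pointer [(0.69, [566.0, 174.0, 50.0], [168.0, 174.0])]
index_mark [(0.39, [650.0, 243.0, 40.0], [143.0, 142.0])]
post_foot [(0.98, [563.0, 106.0, 12.0], [197.0, 178.0]), (0.58, [691.0, 64.0, 33.0], [213.0, 128.0]), (0.47, [543.0, 53.0, 63.0], [215.0, 183.0])]
scene 414.39513950160165 [[0.25, 0.8, -0.55, 993.22], [0.97, -0.2, 0.15, -231.47], [0.01, -0.57, -0.82, 828.43]]
gauge [(0.79, [578.0, 104.0, 12.0], [379.0, 238.0]), (0.29, [578.0, 175.0, 48.0], [412.0, 223.0])]
wide_collar [(0.97, [389.0, -327.0, 20.0], [180.0, 207.0]), (0.75, [284.0, -405.0, 17.0], [144.0, 180.0]), (0.71, [392.0, -237.0, 19.0], [218.0, 201.0]), (0.7, [377.0, -437.0, 12.0], [133.0, 214.0])]
narrow_collar [(0.54, [548.0, -313.0, 14.0], [195.0, 266.0])]
button_top [(0.6, [548.0, 52.0, 58.0], [356.0, 221.0])]
gauge_arm [(0.86, [583.0, 173.0, 46.0], [412.0, 225.0]), (0.47, [485.0, -465.0, 34.0], [119.0, 251.0])]
pointer [(0.84, [584.0, 168.0, 49.0], [410.0, 226.0])]
index_mark []
post_foot [(0.8, [578.0, 101.0, 11.0], [378.0, 238.0])]
0.9 [ 224.33351326 -636.60424593  231.31062823] [ 9.85687965e-01  1.68580055e-01  1.94241259e-05 -2.35453014e-05]
```

View pics/top0.png

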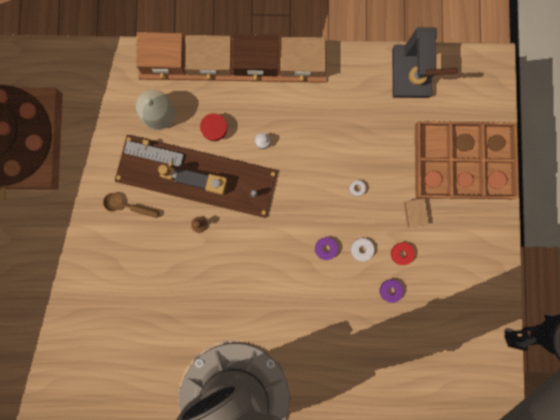

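View pics/scene0.png

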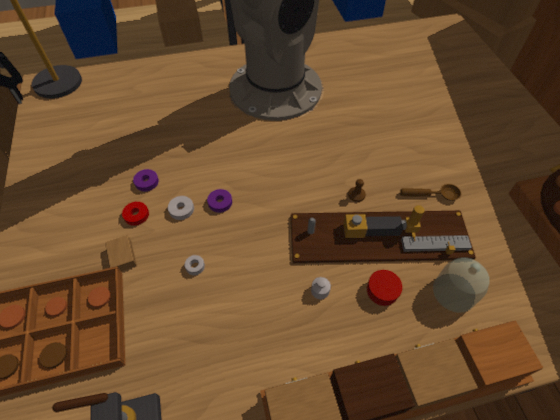

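Top view: the candidates for the wide collar are pewter (363,250), purple (327,248), purple (392,291) and red (403,254). I choose the pewter one. The narrow pewter collar is at (358,188). On the gauge, the post is at (254,193), the button at (216,183), the knob near (165,171), and the index clip near (145,143). Next is a close crop to check this choice, and finer measurement.

```bash
python3 - <<'E'
from h import *
im={c:bot.read_camera(c) for c in("top","scene")}
t=im["top"];s=im["scene"]
A=cv2.resize(t[125:222,110:285],(800,444),interpolation=3)
B=cv2.resize(s[195:270,285:485],(800,300),interpolation=3)
cv2.imwrite("pics/g_top.png",A[:,:,::-1])
C=cv2.resize(t[170:310,310:430],(340,397),interpolation=3)
cv2.imwrite("pics/g_scene.png",np.vstack([B,np.hstack([C[:300],np.zeros((300,460,3),np.uint8)])])[:,:,::-1])
for c in im:
    for n,zz in(("wide_collar",(18,)),("narrow_collar",(18,)),("gauge",(12,)),("button_top",(62,)),("gauge_arm",(78,)),("index_mark",(28,))):
        for r in bot.regions_of(c,n)[:4]:
            m=r["pixels"]
            if m.sum()<5: continue
            v,u=np.nonzero(m)
            cn,_=cv2.findContours(m.astype(np.uint8),0,1); cc=max(cn,key=cv2.contourArea)
            h=cv2.convexHull(cc); x=cv2.minAreaRect(h)
            col=im[c][m].mean(0).round()
            ctr=x[0]
            print(c,n,round(r["confidence"],2),m.sum(),col,"rect",np.round(ctr,1),np.round(x[1],1),round(x[2],1),"w",ray(c,*ctr,zz[0]).round(1)[:2], "cen",u.mean().round(1),v.mean().round(1))
E
```

```text
top wide_collar 0.95 348 [127.  71. 129.] rect [325.5 249. ] [22. 21.] 90.0 w [ 380.7 -231.1] cen 325.8 249.3
top wide_collar 0.9 369 [178.  54.  49.] rect [402.5 254. ] [20. 23.] 90.0 w [ 370.2 -431.7] cen 402.6 253.9
top wide_collar 0.86 431 [189. 174. 164.] rect [362.5 250. ] [22. 23.] 90.0 w [ 379.3 -327.4] cen 362.4 250.0
top narrow_collar 0.64 173 [183. 168. 158.] rect [357.1 188.7] [14.8 15.7] 63.4 w [ 539.2 -313.4] cen 357.0 188.6
top gauge 0.8 7586 [98. 70. 52.] rect [195.9 176.4] [156.4  49.6] 13.6 w [566.3 109.6] cen 195.9 176.4
top gauge 0.29 544 [115.  81.  52.] rect [131.2 204.7] [57.5 18.9] 7.6 w [489.5 275.7] cen 125.5 206.0
top gauge 0.27 596 [162.  52.  45.] rect [213.  127.5] [27. 26.] 90.0 w [697.2  67.6] cen 213.2 127.1
top button_top 0.54 21 [155. 120.  72.] rect [146. 143.] [4. 4.] 90.0 w [642.9 231. ] cen 145.9 143.0
top gauge_arm 0.63 185 [136. 106.  66.] rect [167.5 172.2] [14.9 16.2] 77.5 w [566.9 171.5] cen 167.0 172.4
top gauge_arm 0.22 387 [192. 178. 170.] rect [362. 250.] [22. 22.] 90.0 w [ 379.5 -314.7] cen 361.7 249.9
top index_mark 0.58 31 [145. 114.
[... 678 characters left out ...]
7] [23.3 25.5] 76.0 w [ 389.3 -327.2] cen 180.2 207.7
scene narrow_collar 0.87 311 [120. 109. 102.] rect [193.5 265. ] [20. 19.] 90.0 w [ 548.  -315.2] cen 193.8 264.8
scene gauge 0.86 8886 [66. 45. 30.] rect [381.5 234.9] [ 54.1 182.1] 88.6 w [572.4 112.3] cen 378.7 236.4
scene button_top 0.47 56 [95. 92. 87.] rect [356.  219.5] [7. 8.] 90.0 w [547.4  51.3] cen 356.0 219.7
scene gauge_arm 0.7 395 [85. 62. 25.] rect [412.6 219.8] [18.8 32.2] 26.6 w [587.2 164.6] cen 413.1 220.8
scene gauge_arm 0.28 1019 [118.  19.  11.] rect [383.5 287.5] [34.4 35.3] 26.6 w [719.4  43.4] cen 383.7 287.3
scene index_mark 0.56 79 [86. 62. 25.] rect [449.7 250.1] [ 8.5 10.3] 26.6 w [653.8 237.4] cen 449.5 249.6
```

View pics/g_top.png

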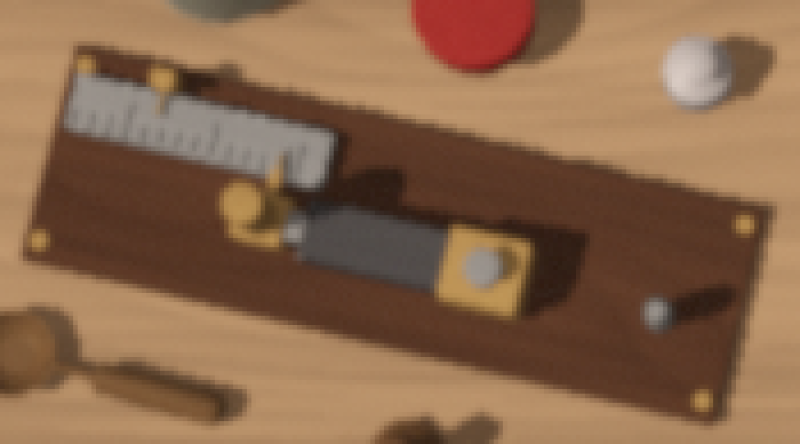

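View pics/g_scene.png

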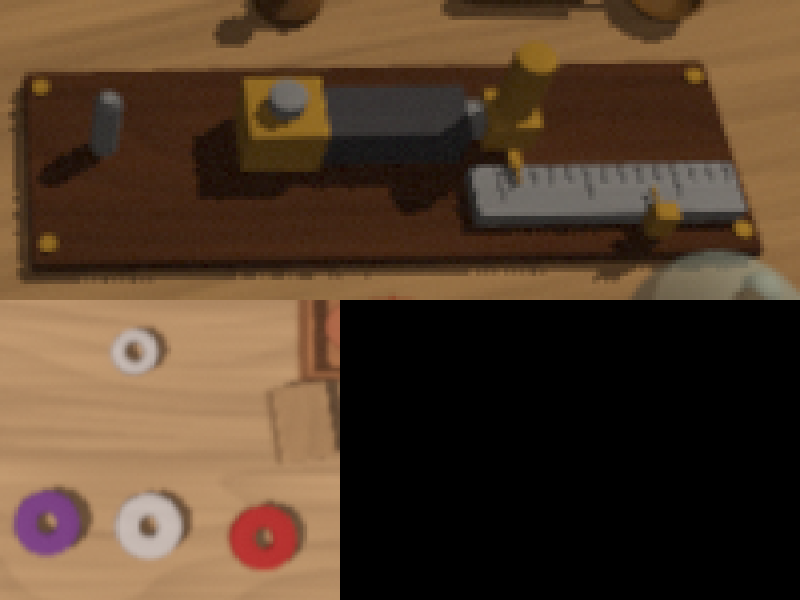

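The crop confirms the pewter ring in the wide row, with purple to its left and red to its right. The post, button, knob, pointer and clip are all visible. I now fit the gauge pose from these pixels in both cameras.

```bash
python3 - <<'E'
from h import *
from scipy.optimize import least_squares
def T(U,V): return ((U+.5)/4.571-.5+110,(V+.5)/4.571-.5+125)
def S(U,V): return ((U+.5)/4-.5+285,(V+.5)/4-.5+195)
cor={'a':(77,235,12),'b':(77,-175,12),'c':(-53,-175,12),'d':(-53,235,12),'p':(0,-130,62),'q':(0,-30,62)}
obs={"top":{'a':T(78,45),'b':T(773,208),'c':T(718,422),'d':T(25,260),'p':T(657,313),'q':T(485,266),'k':T(241,203),'i':T(162,110),'n':T(281,152)},
"scene":{'c':S(25,75),'b':S(26,262),'d':S(702,65),'a':S(760,246),'p':S(110,96),'q':S(289,97),'k':S(537,56),'i':S(653,188),'n':S(517,182)}}
def W(g,p):
    c,s=np.cos(g[2]),np.sin(g[2]); return np.array([g[0]+c*p[0]-s*p[1],g[1]+s*p[0]+c*p[1],p[2]])
def res(x,cams,raw=False):
    out=[]
    pts=dict(cor); pts['k']=(0,x[3],95)
    for j,c in enumerate(cams):
        off=np.r_[x[4+2*j:6+2*j],0]
        for n,p in pts.items(): out+=list(proj(c,W(x[:3],p)+off)-obs[c][n])
        out+=list(off[:2]/2)
    return np.array(out)
for cams in(["top"],["scene"],["top","scene"]):
    r=least_squares(res,[555,80,-.23,95]+[0,0]*len(cams),args=(cams,),loss="soft_l1")
    g=r.x; print(cams,g.round(3),"maxres",abs(r.fun).max().round(2), "rms",np.sqrt((r.fun**2).mean()).round(2))
    print(r.fun.reshape(-1,2).round(1).tolist())
    for c in cams:
        o=g[4+2*cams.index(c):][:2]
        for n in "in":
            p=ray(c,*obs[c][n],28)[:2]-o-g[:2]; cc,s=np.cos(g[2]),np.sin(g[2]); print(c,n,(cc*p[0]+s*p[1]).round(1),(-s*p[0]+cc*p[1]).round(1))
for n,p in(("post",(0,-130,12)),("button",(0,-30,62)),("knob",(0,g[3],78))): print(n,W(g,p).round(1))
E
```

```text
['top'] [ 5.49654e+02  8.13600e+01 -2.20000e-01  1.02383e+02  0.00000e+00
 -0.00000e+00] maxres 1.1 rms 0.52
[[0.1, -0.5], [-0.5, -0.2], [0.1, 1.0], [-0.9, 0.2], [1.1, -0.8], [0.2, 0.3], [-0.0, 0.0], [0.0, -0.0]]
top i 48.2 174.2
top n 40.5 102.8
['scene'] [ 5.50934e+02  8.28260e+01 -2.25000e-01  1.00421e+02  0.00000e+00
  0.00000e+00] maxres 1.43 rms 0.81
[[1.2, 1.4], [0.7, 0.7], [-0.9, -1.4], [0.2, -1.4], [-0.6, 0.2], [-0.4, -0.7], [0.0, 0.2], [0.0, 0.0]]
scene i 44.3 175.0
scene n 39.0 99.4
['top', 'scene'] [ 5.50240e+02  8.21600e+01 -2.22000e-01  1.01327e+02 -4.52000e-01
 -4.39000e-01  4.52000e-01  4.39000e-01] maxres 1.75 rms 0.7
[[0.0, -0.7], [-0.6, -0.1], [-0.1, 1.0], [-1.1, -0.0], [0.9, -0.8], [0.0, 0.3], [0.3, 0.0], [-0.2, -0.2], [1.1, 1.0], [0.7, 0.9], [-1.1, -1.2], [-0.1, -1.7], [-0.8, 0.3], [-0.5, -0.8], [0.2, -0.0], [0.2, 0.2]]
top i 47.8 173.9
top n 40.3 102.5
scene i 45.1 175.1
scene n 39.5 99.6
post [521.6 -44.7  12. ]
button [543.6  52.9  62. ]
knob [572.5 181.   78. ]
```

```bash
python3 -m pendant '[[[25,-24,13],0,72],[[25,-24,13],0,72],[[25,-24,13],0,72],[[25,-24,13],0,72],[[25,-24,13],0,72],[[25,-24,13],0,72],[[25,-24,13],0,72],[[25,-24,13],0,72],[[25,-24,13],0,72],[[25,-24,13],0,72],[[0,0,0],8,72],[[0,0,0],8,72],[[0,0,0],8,72],[[0,0,0],8,72]]'
cat >> h.py <<'E'
def togo(x,y,z=None):
    from scipy.spatial.transform import Rotation as R
    s=bot.sense();p=np.array(s["position"]);d=np.array([x,y,p[2] if z is None else z])-p
    r=R.from_quat(s["orientation"]); M=r.as_matrix()
    print("t",s["time"],"pos",p.round(1),"yaw",np.degrees(np.arctan2(M[1,0],M[0,0])).round(2),"tool delta",(M.T@d).round(1),"F",np.round(s["force"],1),"open",round(s["opening"],3),"g",s["grasp_force"])
E
python3 - <<'E'
from h import *
togo(381,-328,60)
save("top","c1.png",(310,200,430,300),3)
a=cv2.imread("pics/c1.png");b=bot.read_camera("scene")[150:270,110:270,::-1];b=cv2.resize(b,None,fx=2.5,fy=2.5,interpolation=3)
cv2.imwrite("pics/c1.png",np.hstack([a,b]))
E
```

```text
time: 3.35
position: [380.5, -327.2, 101.5]
orientation: [0.994, -0.112, 0.0, 0.0]
force: [0.8, -0.2, 0.1]
opening: 0.847
grasp_force: 0.0
t 3.35 pos [ 380.5 -327.2  101.5] yaw -12.86 tool delta [ 0.7  0.6 41.5] F [ 0.8 -0.2  0.1] open 0.847 g 0.0
```

View pics/c1.png

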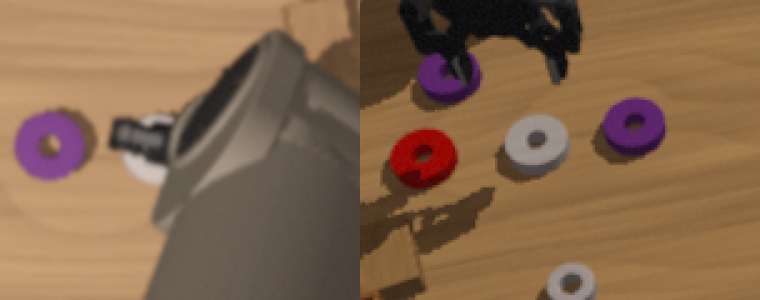

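The gripper stands over the pewter ring, with tips at crop (460,75) and (560,75) and clearance to the neighbours. Descend and grip.

```bash
python3 -m pendant '[[[1,0,14],0,72],[[0,0,16],0,72],[[0,0,16],0,72],[[0,0,16],0,72],[[0,0,14],0,72],[[0,0,11],0,72],[[0,0,8],0,72],[[0,0,3],0,72],[[0,0,0],0,72]]'; python3 -m pendant '[[[0,0,0],0,50],[[0,0,0],0,50],[[0,0,0],0,50],[[0,0,0],0,50]]'
```

```text
time: 4.58
position: [381.4, -327.4, 3.4]
orientation: [0.994, -0.11, 0.0, 0.0]
force: [-1.1, 0.3, 0.4]
opening: 0.844
grasp_force: 0.0
time: 5.08
position: [381.7, -327.6, 4.2]
orientation: [0.994, -0.11, 0.001, 0.0]
force: [-2.6, 2.6, 10.5]
opening: 0.666
grasp_force: 61.4
```

```bash
python3 -m pendant '[[[0,0,-5],0,50],[[0,0,-12],0,50],[[0,0,-25],0,50],[[0,0,-35],0,50],[[0,0,-25],0,50],[[0,0,0],0,50]]'; python3 - <<'E'
from h import *
togo(521.6,-44.7,100)
save("scene","c2.png",(110,110,270,260),4)
for c in("scene","top"):
  for r in bot.regions_of(c,"wide_collar"):
    m=r["pixels"];v,u=np.nonzero(m);print(c,r["confidence"],u.mean(),v.mean(),m.sum())
E
```

```text
time: 5.82
position: [382.2, -328.0, 107.5]
orientation: [0.994, -0.11, 0.002, 0.001]
force: [-0.2, 0.1, -2.9]
opening: 0.665
grasp_force: 65.1
t 5.825 pos [ 382.2 -328.   107.5] yaw -12.6 tool delta [  74.2 -306.9    7.4] F [-0.2  0.1 -2.9] open 0.665 g 65.09729024022818
scene 0.97 135.2255489021956 213.2115768463074 501
scene 0.7 219.08227848101265 200.54852320675104 474
scene 0.68 169.32544378698225 181.14792899408283 507
scene 0.52 142.56870229007635 182.55725190839695 262
scene 0.18 356.7304964539007 191.56382978723406 282
top 0.78 325.9259259259259 248.76296296296297 405
top 0.59 357.56666666666666 255.0 90
```

View pics/c2.png

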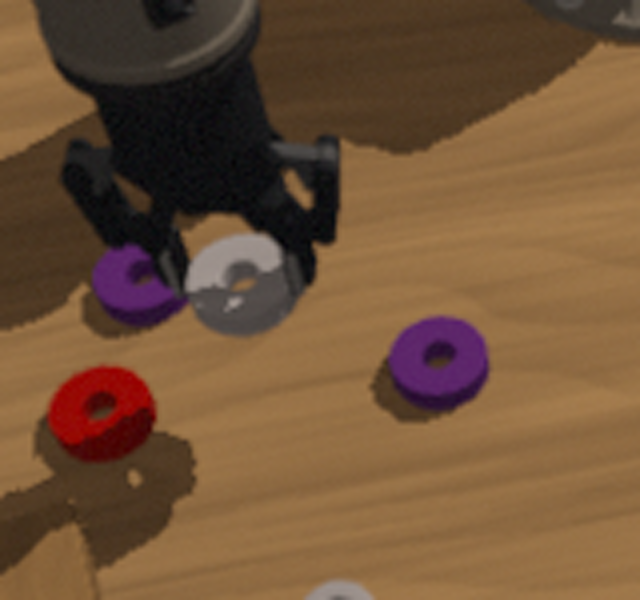

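The pewter ring is held level, centre near crop (242,280). Now I work out its offset from the TCP.

```bash
python3 - <<'E'
from h import *
im=bot.read_camera("scene")
print(ray("scene",169.3,181.1,121.3).round(1)-[7.8,1.2,0])
# synthetic: model outline fit of ring mask
from scipy.optimize import minimize
m=max((r["pixels"] for r in bot.regions_of("scene","wide_collar")),key=lambda m:m[175:190,160:180].sum())
v,u=np.nonzero(m);print(u.mean(),v.mean(),m.sum(),u.min(),u.max(),v.min(),v.max())
a=np.linspace(0,2*np.pi,60)
def mod(cx,cy,z):
    P=[proj("scene",(cx+30*np.cos(t),cy+30*np.sin(t),zz)) for t in a for zz in(z,z+18)];P=np.array(P)
    return cv2.minEnclosingCircle(P.astype(np.float32))[0],P.min(0),P.max(0)
for cx in(376,380,384):print(cx,mod(cx,-328,103.3))
# hole centre (dark/table pixels) in the top face
print(proj("scene",(382.2,-328,121.3)),proj("scene",(378,-328,121.3)))
g=cv2.cvtColor(im,cv2.COLOR_RGB2HSV)[172:190,160:182,1];print(g)
E
```

```text
[ 382.4 -331.3  121.3]
170.43566176470588 181.90441176470588 544 157 184 169 195
376 ((170.40185546875, 178.7391357421875), array([155.7065999 , 165.52579811]), array([185.09331434, 191.90854675]))
380 ((170.5725860595703, 180.1227264404297), array([155.8441972 , 166.85910076]), array([185.29796591, 193.33527511]))
384 ((170.74407958984375, 181.51329040527344), array([155.98247097, 168.19880688]), array([185.50359952, 194.76900428]))
[169.93204574 178.13930097] [169.75197665 176.68221785]
[[124  72  36  27  29  27  25  26  26  28  26  29  28  28  28  29  26  28
   28  28  31  22]
 [ 73  35  28  28  26  26  25  26  25  26  29  26  26  26  28  26  28  28
   28  27  30  31]
 [ 38  26  28  28  28  26  26  28  25  26  27  27  27  27  28  27  27  27
   28  25  29  28]
 [ 28  26  28  29  28  26  29  27  27  29  28  28  27  30  30  25  26  28
   26  26  26  25]
 [ 26  26  28  26  26  26  28  25  33  33  30  27  34  28  30  30  26  28
   26  27  28  28]
 [ 26  28  28  26  26  27  27  30  26  33  33  33  26  30  34  27  26  29
   29  30  28  24]
 [ 29  29  26  26  26  25  29  29  30  29  31  3
[... 368 characters left out ...]
6 123 102  56  28  34  28  22
   31  31  28  27]
 [ 28  31  25  25  31  26  29  31  31  52  44  29  29  31  31  31  31  27
   28  30  27  30]
 [ 31  28  28  28  28  31  28  28  29  31  36  28  28  30  28  32  30  33
   33  33  34  29]
 [ 28  33  25  28  27  30  25  26  28  26  28  29  27  27  31  33  30  31
   31  32  36  24]
 [ 30  30  30  36  27  30  25  27  26  27  29  29  31  28  28  31  31  28
   28  36  35  24]
 [ 27  34  30  30  27  27  27  28  26  25  28  34  34  34  31  31  25  29
   30  24  25  34]
 [ 41  29  28  31  31  27  28  29  28  28  28  28  30  26  28  31  29  28
   28  31  31  33]
 [ 85  33  26  32  28  25  25  24  28  26  25  31  30  22  29  24  24  28
   28  31  31  52]]
```

```bash
python3 -m pendant '[[[8.2,-34,0],0,50],[[8.2,-34,0],0,50],[[8.2,-34,0],0,50],[[8.2,-34,0],0,50],[[8.2,-34,0],0,50],[[8.2,-34,0],0,50],[[8.2,-34,0],0,50],[[8.2,-34,0],0,50],[[8.2,-34,3],0,50],[[0,0,8],0,50],[[0,0,10],0,50],[[0,0,5],0,50]]'; python3 - <<'E'
from h import *
togo(521.6,-44.7,70)
save("scene","c3.png",(270,150,390,250),6)
b=bot.read_camera("top")
for c in("scene","top"):
  for r in bot.regions_of(c,"wide_collar"):
    m=r["pixels"];v,u=np.nonzero(m);print(c,round(r["confidence"],2),u.mean().round(1),v.mean().round(1),m.sum(),u.min(),u.max(),v.min(),v.max())
a=np.linspace(0,2*np.pi,60);z=bot.sense()["position"][2]-4.2
for c in("scene","top"):
  for dx in(-4,0,4):
    p=bot.sense()["position"];P=np.array([proj(c,(p[0]+dx+30*np.cos(t),p[1]+30*np.sin(t),zz)) for t in a for zz in(z,z+18)]);print(c,dx,P.min(0).round(1),P.max(0).round(1))
E
```

```text
time: 7.58
position: [519.1, -45.8, 78.2]
orientation: [0.994, -0.11, -0.001, 0.0]
force: [0.5, 0.1, -3.8]
opening: 0.664
grasp_force: 65.2
t 7.575 pos [519.1 -45.8  78.2] yaw -12.66 tool delta [ 2.2 -1.6  8.2] F [ 0.5  0.1 -3.8] open 0.664 g 65.18701784312725
scene 0.85 219.1 200.4 449 207 231 189 212
scene 0.65 310.4 212.8 598 298 323 200 226
scene 0.65 145.5 180.2 409 134 157 170 191
scene 0.58 135.1 213.3 494 123 148 202 225
top 0.96 402.7 254.4 417 391 414 244 266
top 0.62 391.6 291.3 319 381 403 281 301
top 0.57 326.2 248.9 394 315 337 238 260
top 0.37 145.9 143.0 21 144 148 141 145
scene -4 [296.8 197.6] [324.8 225. ]
scene 0 [297.3 199. ] [325.4 226.5]
scene 4 [297.7 200.4] [326.  228.1]
top -4 [241.9 181. ] [266.3 205.8]
top 0 [241.9 179.4] [266.3 204.2]
top 4 [242.  177.8] [266.3 202.6]
```

View pics/c3.png

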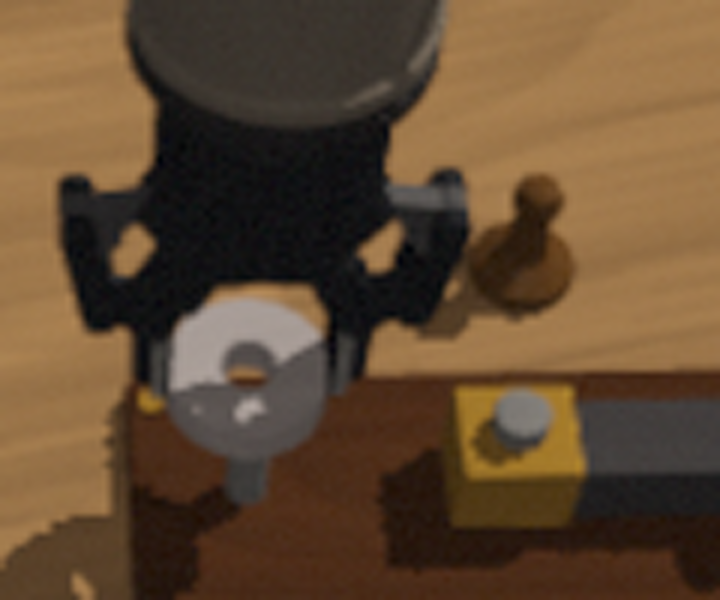

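Ring held level above the post at crop (248,480), about 2 mm short along +y. Shift and lower gently, watching the force.

```bash
python3 -m pendant '[[[1.3,-3.2,3],0,50],[[0,0,6],0,50],[[0,0,4],0,50],[[0,0,3],0,50],[[0,0,0],0,50]]'; python3 -c "
from h import *
togo(520.8,-43,16);s=bot.sense();print(np.round(s['ft_torque'],2))"
```

```text
time: 8.4
position: [521.8, -42.0, 63.0]
orientation: [0.994, -0.11, -0.0, -0.0]
force: [0.2, 0.1, -4.1]
opening: 0.661
grasp_force: 65.2
t 8.4 pos [521.8 -42.   63. ] yaw -12.59 tool delta [-0.8  1.2 47. ] F [ 0.2  0.1 -4.1] open 0.661 g 65.2250263094902
[-0.06 -0.04 -0.02]
```

```bash
python3 -m pendant '[[[-0.4,0.6,2],0,50],[[0,0,2],0,50],[[0,0,2],0,50],[[0,0,2],0,50],[[0,0,0],0,50]]'; python3 -c "
from h import *
togo(520.8,-43,16);s=bot.sense();print(np.round(s['ft_torque'],2))"
```

```text
time: 9.02
position: [521.4, -42.5, 55.2]
orientation: [0.994, -0.11, -0.0, 0.0]
force: [0.3, -0.5, -3.1]
opening: 0.664
grasp_force: 65.2
t 9.025 pos [521.4 -42.5  55.2] yaw -12.59 tool delta [-0.5  0.6 39.2] F [ 0.3 -0.5 -3.1] open 0.664 g 65.22471215575933
[ 0.05 -0.   -0.  ]
```

```bash
python3 -m pendant '[[[0,0.5,4],0,50],[[0,0,6],0,50],[[0,0,6],0,50],[[0,0,6],0,50],[[0,0,6],0,50],[[0,0,0],0,50]]';python3 -m pendant '[[[0,0,4],0,50],[[0,0,3],0,50],[[0,0,2],0,50],[[0,0,0],0,50]]'
```

```text
time: 9.78
position: [521.1, -42.9, 26.8]
orientation: [0.994, -0.11, -0.0, 0.0]
force: [-0.4, 0.5, -3.5]
opening: 0.664
grasp_force: 65.2
time: 10.28
position: [521.3, -43.0, 18.2]
orientation: [0.994, -0.11, -0.0, -0.0]
force: [0.0, -0.4, -3.3]
opening: 0.663
grasp_force: 65.2
```

```bash
python3 -m pendant '[[[0,0,1.5],0,50],[[0,0,1.5],0,50],[[0,0,0],0,50],[[0,0,0],0,74],[[0,0,0],0,74],[[0,0,0],0,74]]';python3 -m pendant '[[[0,0,-8],0,74],[[0,0,-20],0,74],[[0,0,-30],0,74],[[0,0,-35],0,74],[[0,0,0],0,74]]';python3 -c "
from h import *
togo(541.5,-315.5,100)"
```

```text
time: 11.02
position: [521.5, -43.0, 15.3]
orientation: [0.994, -0.11, 0.0, -0.0]
force: [-0.3, 0.3, 0.5]
opening: 0.866
grasp_force: 0.0
time: 11.65
position: [523.0, -43.0, 111.2]
orientation: [0.994, -0.11, 0.002, -0.0]
force: [-0.5, 1.1, -0.5]
opening: 0.865
grasp_force: 0.0
t 11.65 pos [523.  -43.  111.2] yaw -12.6 tool delta [ 77.5 261.9  11.2] F [-0.5  1.1 -0.5] open 0.865 g 0.0
```

```bash
python3 -m pendant '[[[9.7,32.7,0],0,60],[[9.7,32.7,0],0,60],[[9.7,32.7,0],0,60],[[9.7,32.7,0],0,60],[[9.7,32.7,0],0,60],[[9.7,32.7,0],0,60],[[9.7,32.7,0],0,60],[[9.7,32.7,0],0,60],[[0,0,15],0,60],[[0,0,15],0,60],[[0,0,0],0,60]]';python3 - <<'E'
from h import *
togo(541.5,-315.5,3)
save("scene","c4.png",(150,200,240,290),6)
t=bot.read_camera("top")
for c in("scene","top"):
  for r in bot.regions_of(c,"narrow_collar"):
    m=r["pixels"];v,u=np.nonzero(m);print(c,round(r["confidence"],2),u.mean().round(1),v.mean().round(1),m.sum(),u.min(),u.max(),v.min(),v.max())
E
```

```text
time: 13.02
position: [539.3, -313.6, 76.6]
orientation: [0.994, -0.109, -0.001, -0.001]
force: [0.8, -0.2, 0.5]
opening: 0.699
grasp_force: 0.0
t 13.025 pos [ 539.3 -313.6   76.6] yaw -12.52 tool delta [ 2.8  1.5 73.5] F [ 0.8 -0.2  0.5] open 0.699 g 0.0
scene 0.55 194.0 265.2 282 184 203 256 275
top 0.58 351.6 190.8 16 350 353 189 193
top 0.49 193.1 175.4 7387 115 276 135 218
```

View pics/c4.png

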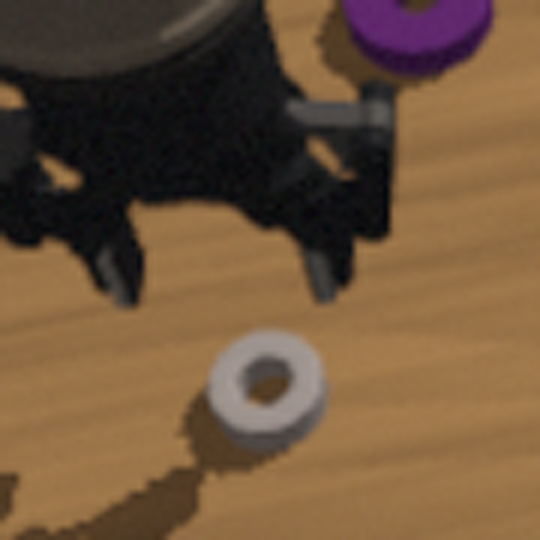

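The narrow ring is at crop (268,388), unobstructed. Descend and grip.

```bash
python3 -m pendant '[[[2.8,1.5,10],0,60],[[0,0,16],0,60],[[0,0,16],0,60],[[0,0,13],0,60],[[0,0,9],0,60],[[0,0,6],0,60],[[0,0,3],0,60],[[0,0,0],0,60]]'; python3 -m pendant '[[[0,0,0],0,32],[[0,0,0],0,32],[[0,0,0],0,32],[[0,0,0],0,32],[[0,0,0],0,32]]'
```

```text
time: 14.22
position: [542.6, -317.3, 5.4]
orientation: [0.994, -0.11, 0.0, -0.0]
force: [0.1, -0.1, 0.9]
opening: 0.701
grasp_force: 0.0
time: 14.85
position: [542.8, -317.4, 6.2]
orientation: [0.994, -0.11, 0.0, 0.0]
force: [-2.1, 1.7, 8.8]
opening: 0.46
grasp_force: 59.8
```

```bash
python3 -m pendant '[[[0,0,-5],0,32],[[0,0,-12],0,32],[[0,0,-25],0,32],[[0,0,-35],0,32],[[0,0,-25],0,32],[[0,0,0],0,32]]';python3 - <<'E'
from h import *
togo(521.3,-43,100)
p=bot.sense()["position"]
bot.read_camera("scene")
for c in("scene",):
  for r in bot.regions_of(c,"narrow_collar"):
    m=r["pixels"];v,u=np.nonzero(m);print(c,round(r["confidence"],2),u.mean().round(1),v.mean().round(1),m.sum(),u.min(),u.max(),v.min(),v.max())
  a=np.linspace(0,2*np.pi,60);z=p[2]-4
  for dx in(-4,0,4):
    P=np.array([proj(c,(p[0]+dx+21*np.cos(t),p[1]+21*np.sin(t),zz)) for t in a for zz in(z,z+18)]);print(c,dx,P.min(0).round(1),P.max(0).round(1))
E
```

```text
time: 15.6
position: [543.6, -317.9, 110.0]
orientation: [0.994, -0.11, 0.002, 0.001]
force: [-0.0, 0.5, -1.6]
opening: 0.462
grasp_force: 60.8
t 15.6 pos [ 543.6 -317.9  110. ] yaw -12.6 tool delta [ -81.8 -263.4    9.4] F [-0.   0.5 -1.6] open 0.462 g 60.8031091704604
scene 0.68 181.9 241.9 335 172 192 231 252
scene 0.65 356.9 191.7 268 348 364 179 201
scene -4 [171.5 227.9] [194.6 250.8]
scene 0 [171.7 229.6] [194.9 252.5]
scene 4 [171.9 231.2] [195.1 254.3]
```

```bash
python3 -m pendant '[[[-10.2,-32.8,0],0,32],[[-10.2,-32.8,0],0,32],[[-10.2,-32.8,0],0,32],[[-10.2,-32.8,0],0,32],[[-10.2,-32.8,0],0,32],[[-10.2,-32.8,0],0,32],[[-10.2,-32.8,0],0,32],[[-10.2,-32.8,5],0,32],[[0,0,12],0,32],[[0,0,12],0,32],[[0,0,5],0,32],[[0,0,0],0,32]]';python3 - <<'E'
from h import *
togo(521.3,-43,70)
p=bot.sense()["position"]
save("scene","c5.png",(270,150,390,250),6)
for c in("scene",):
  for n in("narrow_collar","wide_collar"):
   for r in bot.regions_of(c,n):
    m=r["pixels"];v,u=np.nonzero(m);print(n,round(r["confidence"],2),u.mean().round(1),v.mean().round(1),m.sum(),u.min(),u.max(),v.min(),v.max())
  a=np.linspace(0,2*np.pi,60)
  for q,R,z in((p,21,p[2]-6.2),((521.3,-43),30,12)):
    P=np.array([proj(c,(q[0]+R*np.cos(t),q[1]+R*np.sin(t),zz)) for t in a for zz in(z,z+18)]);print(c,P.min(0).round(1),P.max(0).round(1))
E
```

```text
time: 17.2
position: [519.8, -44.2, 72.7]
orientation: [0.994, -0.11, -0.001, 0.0]
force: [0.3, -0.3, -1.9]
opening: 0.46
grasp_force: 60.8
t 17.2 pos [519.8 -44.2  72.7] yaw -12.66 tool delta [ 1.2 -1.5  2.7] F [ 0.3 -0.3 -1.9] open 0.46 g 60.80460877254794
narrow_collar 0.82 311.1 214.6 220 304 319 206 223
wide_collar 0.81 218.9 200.8 474 207 231 190 212
wide_collar 0.67 309.5 231.4 400 297 323 220 241
wide_collar 0.58 135.2 213.3 500 122 148 202 225
wide_collar 0.47 356.2 219.8 81 352 361 215 224
scene [301.7 204.5] [321.4 225. ]
scene [297.5 215.3] [324.1 241.6]
```

View pics/c5.png

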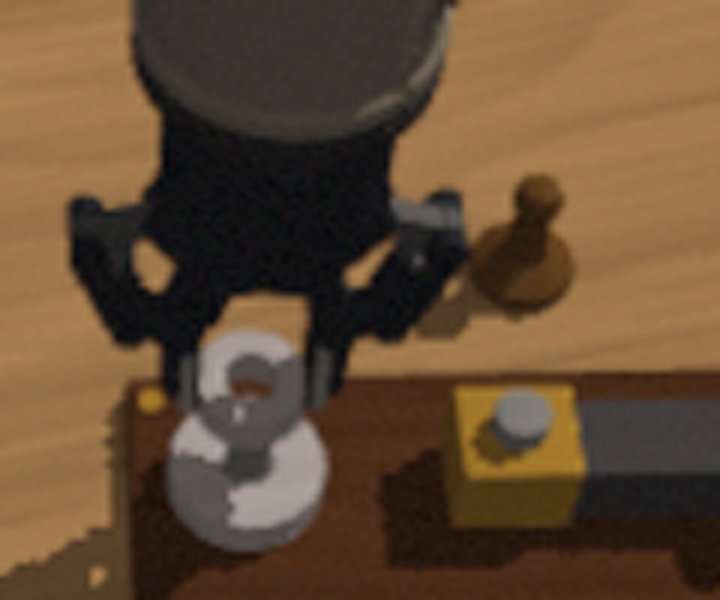

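The wide collar is home (crop (248,470)) and the narrow one is above the post. Correct by 1 mm and lower.

```bash
python3 -m pendant '[[[1.0,-1.4,3],0,32],[[0,0,3],0,32],[[0,0,2],0,32],[[0,0,2],0,32],[[0,0,2],0,32],[[0,0,0],0,32]]'
```

```text
time: 18.1
position: [521.3, -42.2, 61.2]
orientation: [0.994, -0.11, -0.0, -0.0]
force: [0.5, 0.1, -2.0]
opening: 0.455
grasp_force: 60.8
```

```bash
python3 -m pendant '[[[0,0,2],0,32],[[0,0,2],0,32],[[0,0,2],0,32],[[0,0,0],0,32]]'
```

```text
time: 18.6
position: [521.2, -42.3, 55.2]
orientation: [0.994, -0.11, -0.0, -0.0]
force: [-0.0, -0.1, -1.1]
opening: 0.456
grasp_force: 60.8
```

```bash
python3 -m pendant '[[[0,0.5,4],0,32],[[0,0,5],0,32],[[0,0,4],0,32],[[0,0,3],0,32],[[0,0,1.5],0,32],[[0,0,0],0,32]]'; python3 -m pendant '[[[0,0,1],0,32],[[0,0,1],0,32],[[0,0,0],0,32],[[0,0,0],0,32]]'
```

```text
time: 19.35
position: [521.2, -42.7, 37.8]
orientation: [0.994, -0.11, -0.0, -0.0]
force: [0.3, -0.4, -1.0]
opening: 0.457
grasp_force: 60.8
time: 19.85
position: [521.4, -42.7, 36.2]
orientation: [0.994, -0.11, 0.0, -0.0]
force: [-3.2, 0.3, 5.6]
opening: 0.454
grasp_force: 61.7
```

```bash
python3 -m pendant '[[[0,0,0],0,56],[[0,0,0],0,56],[[0,0,0],0,56],[[0,0,-8],0,56],[[0,0,-20],0,56],[[0,0,-30],0,56],[[0,0,-25],0,30],[[0,0,0],0,0],[[0,0,0],0,0]]';python3 - <<'E'
from h import *
togo(543.6,53.5,90)
bot.read_camera("scene")
for n,q,R,z in(("narrow_collar",(521.3,-43),21,30),("wide_collar",(521.3,-43),30,12)):
   for r in bot.regions_of("scene",n):
    m=r["pixels"];v,u=np.nonzero(m);print(n,round(r["confidence"],2),u.mean().round(1),v.mean().round(1),m.sum(),u.min(),u.max(),v.min(),v.max())
   a=np.linspace(0,2*np.pi,60)
   P=np.array([proj("scene",(q[0]+R*np.cos(t),q[1]+R*np.sin(t),zz)) for t in a for zz in(z,z+18)]);print(P.min(0).round(1),P.max(0).round(1))
E
```

```text
time: 20.98
position: [521.1, -42.8, 118.8]
orientation: [0.994, -0.11, -0.0, -0.0]
force: [-0.3, 0.3, -0.1]
opening: 0.019
grasp_force: 0.0
t 20.975 pos [521.1 -42.8 118.8] yaw -12.59 tool delta [  1.  -98.9  28.8] F [-0.3  0.3 -0.1] open 0.019 g 0.0
narrow_collar 0.66 310.7 224.3 244 302 320 215 233
narrow_collar 0.47 449.2 250.0 60 445 453 246 254
[301.7 214.2] [320.8 234.1]
wide_collar 0.62 356.1 219.6 70 352 360 215 224
wide_collar 0.61 309.3 234.3 159 298 322 224 240
wide_collar 0.61 145.0 180.2 448 133 157 170 191
[297.5 215.3] [324.1 241.6]
```

```bash
python3 -m pendant '[[[0,-25,0],0,0],[[0.3,-25,0],0,0],[[0.3,-25,0],0,0],[[0.4,-24.5,10],0,0],[[0,0,15],0,0],[[0,0,15],0,0],[[0,0,9],0,0],[[0,0,3],0,0],[[0,0,0],0,0]]';python3 -c "
from h import *
togo(543.3,54.2,54)"
```

```text
time: 22.25
position: [543.9, 53.8, 66.9]
orientation: [0.994, -0.11, -0.0, 0.0]
force: [-0.8, -0.2, 0.2]
opening: 0.002
grasp_force: 0.0
t 22.25 pos [543.9  53.8  66.9] yaw -12.62 tool delta [-0.7 -0.2 12.9] F [-0.8 -0.2  0.2] open 0.002 g 0.0
```

```bash
python3 -m pendant '[[[0,0,3],0,0],[[0,0,3],0,0],[[0,0,3],0,0],[[0,0,2],0,0],[[0,0,0],0,0]]'; python3 -m pendant '[[[0,0,1],0,0],[[0,0,1],0,0],[[0,0,0],0,0]]'
```

```text
time: 22.88
position: [543.9, 54.2, 55.7]
orientation: [0.994, -0.11, -0.0, -0.0]
force: [0.9, -0.6, 0.0]
opening: -0.0
grasp_force: 0.2
time: 23.25
position: [543.8, 54.2, 54.0]
orientation: [0.994, -0.11, -0.0, -0.0]
force: [-2.3, 0.8, 8.1]
opening: -0.002
grasp_force: 4.1
```

```bash
python3 -m pendant '[[[0,0,1],0,0],[[0,0,0],0,0]]'; python3 -m pendant '[[[0,0,1],0,0],[[0,0,0],0,0]]'
```

```text
time: 23.5
position: [543.9, 54.2, 53.9]
orientation: [0.994, -0.11, 0.0, -0.0]
force: [-7.9, -0.9, 24.7]
opening: 0.001
grasp_force: 12.9
time: 23.75
position: [544.0, 54.2, 53.7]
orientation: [0.994, -0.11, 0.0, -0.0]
force: [-14.3, -1.5, 43.8]
opening: 0.0
grasp_force: 21.7
```

```bash
python3 -m pendant '[[[0,0,-6],0,0],[[0,0,-20],0,0],[[0,0,-30],0,30],[[0,0,-24],0,55],[[0,-26,0],0,55],[[0,-26,0],0,55],[[0,-26,0],0,55],[[0,-26,0],0,55],[[0,-27,0],0,55],[[0,0,0],0,55],[[0,0,0],0,55]]';python3 - <<'E'
from h import *
togo(572.0,182.3,59)
im=bot.read_camera("scene")
A=cv2.resize(im[150:260,340:480],(700,550),interpolation=3);cv2.imwrite("pics/k1.png",A[:,:,::-1])
p=bot.sense()["position"];print(proj("scene",p),proj("scene",(572,182.3,95)))
E
```

```text
time: 25.12
position: [572.2, 181.4, 131.5]
orientation: [0.994, -0.11, -0.0, 0.0]
force: [-0.2, -1.2, -0.2]
opening: 0.643
grasp_force: 0.0
t 25.125 pos [572.2 181.4 131.5] yaw -12.6 tool delta [-0.4 -0.9 72.5] F [-0.2 -1.2 -0.2] open 0.643 g 0.0
[423.61157809 198.38414663] [419.28658867 208.15240504]
```

View pics/k1.png

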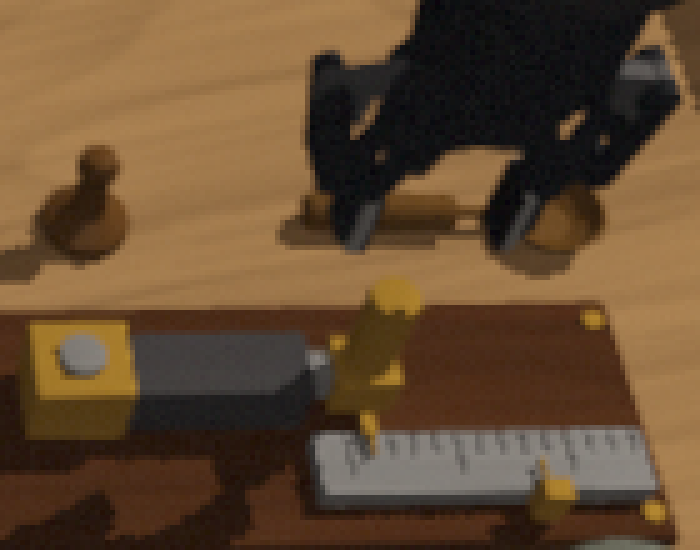

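Button is down (crop (83,355)), knob at (395,293) as predicted. Descend and grip.

```bash
python3 -m pendant '[[[0,-0.5,15],0,55],[[0,0,15],0,55],[[0,0,15],0,55],[[0,0,14],0,55],[[0,0,10],0,55],[[0,0,3],0,55],[[0,0,0],0,55]]'; python3 -m pendant '[[[0,0,0],0,14],[[0,0,0],0,14],[[0,0,0],0,14],[[0,0,0],0,14],[[0,0,0],0,14],[[0,0,0],0,14]]';python3 -c "
from h import *
togo(572.0,182.3,59)"
```

```text
time: 26.05
position: [572.7, 182.6, 59.9]
orientation: [0.994, -0.11, 0.0, -0.0]
force: [0.4, -0.3, -0.6]
opening: 0.647
grasp_force: 0.0
time: 26.8
position: [572.8, 182.5, 60.5]
orientation: [0.994, -0.11, 0.0, -0.0]
force: [-0.8, -1.1, 4.8]
opening: 0.253
grasp_force: 58.4
t 26.8 pos [572.8 182.5  60.5] yaw -12.6 tool delta [-0.8  0.4  1.5] F [-0.8 -1.1  4.8] open 0.253 g 58.42923402786255
```

```bash
python3 -m pendant '[[[0,-5,0],0,14],[[0,-8,0],0,14],[[0,-8,0],0,14],[[0,0,0],0,14]]'; python3 -m pendant '[[[0,-8,0],0,14],[[0,-8,0],0,14],[[0,-8,0],0,14],[[0,-8,0],0,14],[[0,-8,0],0,14],[[0,-6,0],0,14],[[0,0,0],0,14],[[0,0,0],0,14]]'; python3 - <<'E'
from h import *
togo(572.0,182.3,59)
a=bot.read_camera("top");s=bot.read_camera("scene")
A=cv2.resize(a[130:175,110:190],(640,360),interpolation=3);B=cv2.resize(s[228:260,395:475],(640,256),interpolation=3)
cv2.imwrite("pics/p1.png",np.vstack([A[120-120:340],B])[:,:,::-1])
E
```

```text
time: 27.3
position: [577.7, 203.5, 60.5]
orientation: [0.994, -0.109, 0.001, -0.0]
force: [-0.7, -1.1, 7.7]
opening: 0.254
grasp_force: 59.0
time: 28.3
position: [587.7, 247.6, 60.5]
orientation: [0.994, -0.11, 0.0, -0.0]
force: [-0.2, -1.1, 6.1]
opening: 0.253
grasp_force: 59.1
t 28.3 pos [587.7 247.6  60.5] yaw -12.61 tool delta [-1.  67.1  1.5] F [-0.2 -1.1  6.1] open 0.253 g 59.054120779037476
```

View pics/p1.png

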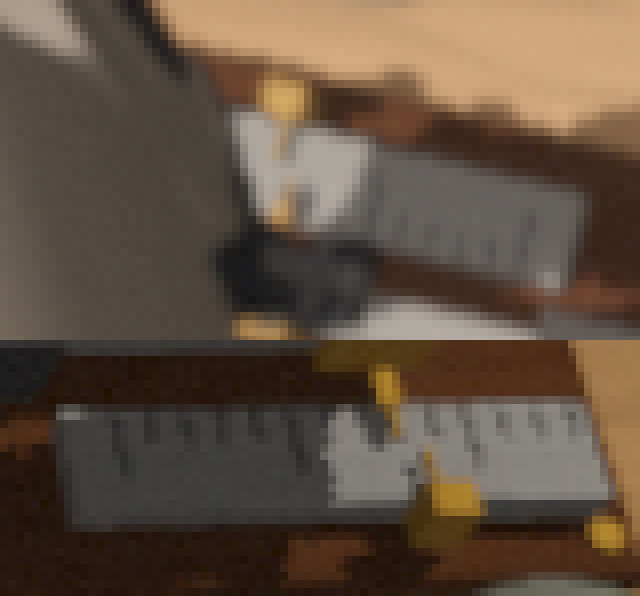

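Scene half: pointer tip near crop (399,434), clip blade tip near (428,455), so the pointer is short by several mm along +y. Top half agrees: pointer (283,190), blade (283,145). I measure it sub-pixel.

```bash
cat > m.py <<'E'
from h import *
G=np.array([550.6,83.6]);th=-.2205
def gy(c,u,v,z=28):
    p=ray(c,u,v,z)[:2]-G; return np.cos(th)*p[0]+np.sin(th)*p[1],-np.sin(th)*p[0]+np.cos(th)*p[1]
def blades(n=4):
  for c,(u0,v0,u1,v1) in(("scene",(438,230,458,254)),("top",(138,136,152,160))):
    im=np.mean([bot.read_camera(c).astype(float) for _ in range(n)],0)
    for v in range(v0,v1):
        r=im[v,u0:u1]; w=(r[:,0]-r[:,2])/(r.sum(1)+1)*3; w=w-np.median(w); w[w<.12]=0   # yellowness
        if w.sum()>.2:
            u=u0+(w*np.arange(len(w))).sum()/w.sum(); x,y=gy(c,u,v); print(c,v,"u",round(u,2),"sum",round(w.sum(),2),"gx %.1f gy %.1f"%(x,y))
E
python3 -c "
from m import *
blades()"
```

```text
scene 235 u 442.23 sum 2.76 gx 28.1 gy 165.7
scene 236 u 442.99 sum 2.35 gx 30.8 gy 166.7
scene 237 u 443.42 sum 1.61 gx 33.4 gy 167.0
scene 238 u 443.86 sum 1.04 gx 36.0 gy 167.4
scene 239 u 444.01 sum 1.08 gx 38.6 gy 167.1
scene 241 u 448.0 sum 0.23 gx 44.0 gy 174.8
scene 242 u 448.23 sum 0.88 gx 46.6 gy 174.6
scene 243 u 448.29 sum 0.87 gx 49.1 gy 174.1
scene 244 u 448.8 sum 1.12 gx 51.7 gy 174.6
scene 245 u 450.55 sum 2.62 gx 54.3 gy 177.9
scene 246 u 450.59 sum 6.55 gx 56.9 gy 177.3
scene 247 u 450.47 sum 7.1 gx 59.4 gy 176.4
scene 248 u 450.58 sum 6.87 gx 61.9 gy 175.9
scene 249 u 450.33 sum 4.99 gx 64.4 gy 174.7
scene 250 u 449.85 sum 4.96 gx 66.9 gy 173.0
scene 252 u 450.36 sum 0.31 gx 71.9 gy 172.9
top 138 u 138.51 sum 0.3 gx 70.9 gy 195.4
top 144 u 149.54 sum 0.54 gx 62.3 gy 163.7
top 145 u 145.89 sum 0.47 gx 57.5 gy 172.2
top 146 u 145.37 sum 0.38 gx 54.6 gy 172.8
top 147 u 144.67 sum 0.39 gx 51.7 gy 173.9
top 148 u 144.53 sum 0.4 gx 49.1 gy 173.6
top 149 u 144.43 sum 0.29 gx 46.4 gy 173.2
top 153 u 145.6 sum 0.35 gx 37.0 gy 167.7
top 154 u 145.51 sum 0.51 gx 34.4 gy 167.2
top 155 u 145.16 sum 0.79 gx 31.6 gy 167.4
top 156 u 145.03 sum 1.04 gx 29.0 gy 167.1
top 157 u 144.6 sum 1.44 gx 26.2 gy 167.5
top 158 u 144.56 sum 1.52 gx 23.6 gy 167.0
top 159 u 145.93 sum 1.13 gx 21.9 gy 162.9
```

```bash
python3 -m pendant '[[[0,-2.5,0],0,14],[[0,-2.5,0],0,14],[[0,-1.3,0],0,14],[[0,0,0],0,14],[[0,0,0],0,14]]'; python3 -c "
from m import *
togo(572,182.3,59)
blades(6)" | grep -v ' 25[0-2] \|24[5-9] u 450'
```

```text
time: 29.42
position: [589.0, 253.6, 60.5]
orientation: [0.994, -0.11, 0.0, -0.0]
force: [-1.1, -2.3, 6.2]
opening: 0.255
grasp_force: 59.1
t 29.425 pos [589.  253.6  60.5] yaw -12.61 tool delta [-1.  73.3  1.4] F [-1.1 -2.3  6.2] open 0.255 g 59.13574755191803
scene 235 u 444.5 sum 2.71 gx 28.3 gy 170.8
scene 236 u 445.79 sum 2.38 gx 30.9 gy 173.1
scene 237 u 446.01 sum 0.99 gx 33.6 gy 172.9
scene 238 u 446.97 sum 1.11 gx 36.2 gy 174.4
scene 239 u 446.92 sum 0.93 gx 38.8 gy 173.7
scene 241 u 448.0 sum 0.23 gx 44.0 gy 174.8
scene 242 u 448.22 sum 0.9 gx 46.6 gy 174.6
scene 243 u 448.3 sum 0.87 gx 49.1 gy 174.1
scene 244 u 448.8 sum 1.12 gx 51.7 gy 174.6
top 138 u 138.45 sum 0.27 gx 70.9 gy 195.5
top 144 u 150.02 sum 0.41 gx 62.6 gy 162.5
top 145 u 145.9 sum 0.45 gx 57.5 gy 172.2
top 146 u 145.38 sum 0.4 gx 54.7 gy 172.8
top 147 u 144.66 sum 0.4 gx 51.7 gy 174.0
top 148 u 144.54 sum 0.41 gx 49.1 gy 173.6
top 149 u 144.43 sum 0.31 gx 46.4 gy 173.2
top 152 u 143.52 sum 0.34 gx 38.3 gy 173.5
top 153 u 143.47 sum 0.44 gx 35.7 gy 173.0
top 154 u 143.01 sum 0.72 gx 32.9 gy 173.5
top 155 u 142.62 sum 1.34 gx 30.1 gy 173.8
top 156 u 142.28 sum 1.91 gx 27.3 gy 174.0
top 157 u 142.14 sum 2.26 gx 24.7 gy 173.7
top 158 u 142.54 sum 1.69 gx 22.4 gy 172.1
top 159 u 144.27 sum 1.11 gx 20.9 gy 167.1
```

```bash
python3 -m pendant '[[[0,-0.3,0],0,14],[[0,0,0],0,14],[[0,0,0],0,14],[[0,0,0],0,14]]'; python3 -c "
from m import *
togo(572,182.3,59)
blades(6)
for n in('narrow_collar','wide_collar'):
   for r in bot.regions_of('scene',n):
    v,u=np.nonzero(r['pixels']);print(n,u.mean().round(1),v.mean().round(1),u.min(),u.max(),v.min(),v.max())
togo(572,182.3,59)" | grep -v ' 25[0-2] \|24[5-9] u 450'
```

```text
time: 30.52
position: [589.1, 253.8, 60.5]
orientation: [0.994, -0.11, 0.0, -0.0]
force: [-0.9, -2.4, 7.0]
opening: 0.254
grasp_force: 59.1
t 30.525 pos [589.1 253.8  60.5] yaw -12.62 tool delta [-1.1 73.5  1.5] F [-0.9 -2.4  7. ] open 0.254 g 59.1439551115036
scene 235 u 444.46 sum 3.04 gx 28.3 gy 170.7
scene 236 u 445.9 sum 2.62 gx 31.0 gy 173.3
scene 237 u 446.53 sum 1.31 gx 33.6 gy 174.1
scene 238 u 447.06 sum 1.15 gx 36.2 gy 174.6
scene 239 u 447.02 sum 1.19 gx 38.8 gy 173.9
scene 241 u 448.0 sum 0.24 gx 44.0 gy 174.8
scene 242 u 448.23 sum 0.89 gx 46.6 gy 174.6
scene 243 u 448.3 sum 0.86 gx 49.1 gy 174.1
scene 244 u 448.8 sum 1.11 gx 51.7 gy 174.6
top 138 u 138.5 sum 0.25 gx 70.9 gy 195.4
top 144 u 149.32 sum 0.38 gx 62.2 gy 164.2
top 145 u 145.89 sum 0.46 gx 57.5 gy 172.2
top 146 u 145.38 sum 0.39 gx 54.7 gy 172.8
top 147 u 144.66 sum 0.4 gx 51.7 gy 173.9
top 148 u 144.53 sum 0.41 gx 49.0 gy 173.6
top 149 u 144.42 sum 0.31 gx 46.4 gy 173.2
top 152 u 143.44 sum 0.31 gx 38.2 gy 173.7
top 153 u 143.04 sum 0.53 gx 35.4 gy 174.1
top 154 u 142.93 sum 0.72 gx 32.8 gy 173.7
top 155 u 142.56 sum 1.4 gx 30.1 gy 174.0
top 156 u 142.21 sum 1.98 gx 27.3 gy 174.2
top 157 u 142.0 sum 2.21 gx 24.6 gy 174.1
top 158 u 142.44 sum 1.61 gx 22.4 gy 172.3
top 159 u 143.98 sum 0.88 gx 20.8 gy 167.8
narrow_collar 310.7 224.4 302 320 215 233
wide_collar 219.0 200.6 207 231 189 212
wide_collar 309.0 233.5 297 323 221 241
wide_collar 135.1 213.7 122 149 202 226
t 31.225 pos [589.1 253.8  60.5] yaw -12.62 tool delta [-1.1 73.5  1.5] F [ 0.3 -2.2  7.5] open 0.253 g 59.14447903633118
```

Scene puts the pointer at 174.2 against 174.5 for the blade; top gives 173.9 against 173.5. That is aligned to within measurement, the arm is steady, and the collars are home. Hand in.

```bash
python3 -c "
from station import bot
print(bot.hand_in())"
```

```text
the job is handed in; nothing more can be done
None
```

I handed the job in at about 31 s: both collars home, button right down, and the arm held steady with pointer and clip blade within about 0.5 mm of each other (by camera); no verdict came back, pressing the button peaked at 44 N vertical at the closed fingertips (the 40 N limit is for the arm and gripper body), and I viewed 11 pictures, one over the limit of 10.

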